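# Turn the dry-bath block wells-up over the tipping stand

### The job

The aluminium dry-bath block lies on its side on the upper deck of the tipping stand, and it is needed wells-up. First take the dropper bottle out of the landing below the step and stand it in the tray, keeping it upright all the way. Then push the block over the step, without picking it up, so that it tumbles once and lies flat on the landing with its wells facing up, and push it fully home against the end stop; leave the other things where they are.

Things in the scene. Friction and masses are not known exactly. Their poses are not given: they have to be found in the camera images.
- stand: fixed dark grey tipping stand, 206 x 124 mm, a deck and a lower landing with a 27 mm step between. Origin on the tabletop under the step edge, midway across; x runs from the deck over the step towards the end stop, z up. Deck: x -100 to 0 mm, top at 33 mm. Landing: x 0 to 95 mm, top at 6 mm
- deck_mid (a point): middle of the upper deck's surface (100 x 104 mm between side rails that stand 10 mm over it), axes as the stand's. The deck is open at its rear (-x) end
- stand_stop (a point): foot of the end stop's inner face, midway across, on the landing's surface, at stand x = 95 mm; axes as the stand's. The stop is an upright plate, its top 45 mm over the landing. The landing is 104 mm wide between side rails that stand 16 mm over it
- block_center (a point): centre of the loose aluminium block, 60 x 90 x 60 mm (x, y, z), about 0.6 kg, evenly weighted. Eight 12 mm wells open in its -x face, either side of a plain strip 22 mm wide. It starts on the deck, z up, x nearly along the stand's x, leading face 18 to 32 mm short of the edge. It tips nose down when its centre passes the edge. Wells up: -x points up, centre 36 mm over the tabletop
- bottle_center (a point): centre of the dropper bottle that stands upright on the landing (z up), 103 mm tall, body 38 mm across; this point is half-way up, 51.5 mm above its foot. The body is straight only up to 44 mm above the foot, then slopes in to the black cap, 25 mm across from 62 to 76 mm above the foot: grip it there. Above is a bulb 15 mm across
- tray: fixed shallow tray, 132 x 172 mm (x, y), origin under its centre on the tabletop, z up; inner floor 120 x 160 mm, 2 mm above the tabletop, rim 14 mm high. A small box stands in its +y part; the -y half is free
- coverslip_box: small square box 52 x 52 x 23 mm standing in the +y part of the tray, origin at the centre of its underside; leave it alone
- strip_pot: pot 43 mm across, 87 mm tall, standing to the right of the stand, origin at the centre of its underside; leave it alone
- carton: upright carton 50 x 55 x 95 mm standing to the right of the stand, origin at the centre of its underside; leave it alone
There are look-alikes about, which are no part of the job. Leave any orange or yellow look-alike of the part that bears bottle_center alone.

How it is judged:
By the outcome, as a careful person would: the job done as asked, in the order asked, and still so for the second after the job is handed in, with the robot touching nothing.
It also fails if it takes over 62 s, if anything falls off the work surface, if the arm or the gripper's body presses on something with over 40 N, if the wrist force passes 120 N, or if a joint passes its speed limit or range.

### The arm

A 6-joint arm with a two-finger parallel gripper is mounted at the origin on a cart in front of the work surface, level with it; the furniture and walls round the work are solid. World frame = base frame: x ahead of the robot, y to its left, z up, the work surface at z = 0. Lengths are in m, angles in rad, forces in N, time in s.
With the tool pointing down it reaches from about 0.275 to 0.725 m from the base axis. Payload 15.9 kg.
Tool frame: the origin (TCP) lies between the finger pads; the fingertips stand 19 mm ahead of it and the grasp point (between the pads) is the TCP; z points along the fingers, y is the direction in which the jaws open and shut (so a half turn about z gives the same grasp; the last joint's range is limited). The gripper opens to 85 mm and grips with 20 to 120 N. Pads are 22 mm wide; open, the fingers measure 114 mm over their backs; the gripper's body (76 mm by 85 mm) begins 54 mm behind the grasp point. The pads swing forward as they close: fully open they stand 13 mm farther back than shut.
Start: joints at [1.126, 0.213, -0.034, 1.323, 0, 1.571], TCP at [0.215, 0.451, 0.25] pointing down, gripper open.
Joint ranges: [-2.98, 2.98], [-0.74, 1.72], [-1.14, 1.35], [-2.1, 2.04], [-1.57, 1.44], [-3.14, 3.14]. Speed limits (rad/s): [1.89, 1.89, 2.39, 2.57, 3.14, 3.14].

### API

Orientations are given as a 3x3 rotation matrix whose columns are the frame's x, y, z axes.
In Python, from rig import manip gives the robot as it stands.
- The arm moves only by the tool play_rows, never from a script. Its argument "rows" is a list of rows, each a list of 5 numbers: the closure, from -1 (fully open) to 1 (shut), then the shift along the tool's x, y, z in m, then the turn about the tool's z in rad. A call has exactly 5 rows; each row is the pose to reach, as a shift and turn from the pose measured when the call began, along the tool's axes at that moment; what a row does not reach only later rows make up. A row lasts 1/12 s, in which the tool goes at most 41.7 mm and 7.16 degrees, less where a joint would pass 70% of its speed; a pose out of reach is approached as far as the arm can. A call with a gripper value outside its range is refused whole. The fingers move at their own pace and stop on an object; "squeeze" is the grip in N (left out, the last holds). Time passes only in rows, so rows that repeat a pose let the fingers close, or fill a call up. It gives the time, the measured TCP pose, the force and the opening at its end, in the units of the state.
- manip.get_obs(): the state, without advancing time (a new reading comes with each control period).
- manip.read_camera(name): name is "scene" or "top" or "wrist"; returns the picture (400x640x3 uint8, blue, green, red); there is no depth.
- manip.camera_params(name): a dict with "intrinsics" (3x3 intrinsics, pixels), "R" (3x3) and "t" (3): a world point X has camera coordinates R X + t. Camera axes: x right, y down, z forward; pixel columns grow to the right and rows downward; lengths in m; the calibration is good to about 2 mm. A picture is of the moment at which its call begins: read the wrist's pose just before it. camera_params takes no time and is no camera call; for the wrist camera it gives the pose at the moment of the call.
- manip.hand_in(): hands the job in, once; it reports no verdict.
Trained networks look in the newest picture that a camera, given by its name, has taken for a name from the list of things; names that differ only in an ending like _2 or _b are one class to them, and where a whole thing is asked for, a point or a joint stands for the part that bears it (a point fixed in the world has none). Each returns a list of dicts, best first, with "score" (0 to 1); they miss things now and then, are a little off and sometimes report something else, mostly with a low value. They report only what shows in the picture. A call takes as long as a camera call. They do not tell look-alikes from the thing itself.
- manip.silhouettes(camera, query): "region" (400x640 bool, what is visible of it) and "rect" ([left, top, right, bottom] in pixels, round what is visible of it).
- manip.pinpoint(camera, query): "position" ([row, column] in pixels: a listed point, or the origin of a listed thing).
The state is a dict: "time_s": time; "joints": joint angles; "qd": joint speeds; "joint_torque": joint torques, N m; "position": TCP position; "eef_rot": TCP orientation; "wrist_force": force on the tool from outside, world axes, zero at the start; "ft_torque": the same for the moment, N m; "finger_gap": finger opening in m.
Only numpy, scipy, OpenCV 4.12 (cv2) and the standard library are available. Lean on these libraries where they do the work, as an engineer would, in place of code of your own. Each camera call takes 0.05 s, during which the arm holds its last target.

## Working session

There is one attempt and no reset: what is moved stays moved. The work goes in short steps, Python scripts to look and compute and a tool call to move; the robot and the scene stay as the last step left them, time stands still between calls to the robot, and variables do not carry over. Pictures are saved under pics/ and viewed, and the job is handed in when it is done.

Besides the shell and the picture viewer there is one more tool, called after "Call:" in YAML: its name, and indented under it one key for each argument. play_rows: Moves the arm, as the interface text tells. Its arguments: {"type":"object","properties":{"rows":{"type":"array","items":{"type":"array","items":{"type":"number"}}},"squeeze":{"type":"number"}},"required":["rows"]}

```bash
mkdir -p pics; ls; python3 - <<'E'
from rig import manip
import cv2,numpy as np
np.set_printoptions(precision=4,suppress=True)
o=manip.get_obs(); print(o['time_s'],o['position'],o['eef_rot'],o['finger_gap'])
for c in ['scene','top']:
    im=manip.read_camera(c); cv2.imwrite(f'pics/{c}0.png',im)
    p=manip.camera_params(c); print(c,p)
    for q in ['stand','deck_mid','stand_stop','block_center','bottle_center','tray','coverslip_box','strip_pot','carton']:
        try: print(q,[(np.round(d['position'],1).tolist(),round(d['score'],2)) for d in manip.pinpoint(c,q)])
        except Exception as e: print(q,e)
print(manip.get_obs()['time_s'])
E
```

```text
pics
0.0 [0.215  0.4511 0.2498] [[-0.9027  0.4303 -0.0005]
 [ 0.4303  0.9027 -0.001 ]
 [ 0.     -0.0011 -1.    ]] 0.08527177389389512
scene {'intrinsics': array([[401.3839,   0.    , 311.0807],
       [  0.    , 401.3839, 197.0331],
       [  0.    ,   0.    ,   1.    ]]), 'R': array([[ 0.773 , -0.6345,  0.0003],
       [-0.4195, -0.5114, -0.75  ],
       [ 0.476 ,  0.5796, -0.6615]]), 't': array([-0.4276,  0.2795,  0.8789])}
stand [([173.5, 245.4], 0.21)]
deck_mid [([230.4, 304.5], 0.9)]
stand_stop []
block_center [([226.3, 307.5], 0.67)]
bottle_center [([270.9, 343.4], 0.94), ([244.3, 357.6], 0.92), ([224.0, 395.8], 0.62), ([171.1, 330.6], 0.62), ([201.6, 334.4], 0.59)]
tray [([183.3, 254.2], 0.97)]
coverslip_box [([172.9, 248.3], 0.64)]
strip_pot [([289.5, 388.3], 0.81)]
carton [([319.0, 359.0], 0.67)]
top {'intrinsics': array([[400.8174,   0.    , 317.1771],
       [  0.    , 400.8174, 204.2029],
       [  0.    ,   0.    ,   1.    ]]), 'R': array([[-0.0097, -0.9997,  0.0217],
       [-0.9913,  0.0068, -0.1317],
       [ 0.1315, -0.0228, -0.991 ]]), 't': array([-0.019 ,  0.5551,  0.9848])}
stand [([214.1, 330.5], 0.59)]
deck_mid [([235.9, 334.1], 0.87)]
stand_stop [([179.1, 325.0], 0.92)]
block_center [([230.0, 335.3], 0.96), ([229.9, 228.5], 0.51)]
bottle_center [([164.8, 388.3], 0.79), ([186.1, 329.4], 0.61), ([239.8, 403.0], 0.6), ([209.0, 384.9], 0.52), ([156.7, 285.5], 0.49)]
tray [([228.7, 228.4], 0.94), ([256.3, 430.2], 0.3)]
coverslip_box [([227.8, 209.4], 0.63), ([184.7, 329.9], 0.48)]
strip_pot [([211.2, 424.4], 0.8)]
carton [([259.0, 430.7], 0.57)]
1.0
```

View pics/scene0.png

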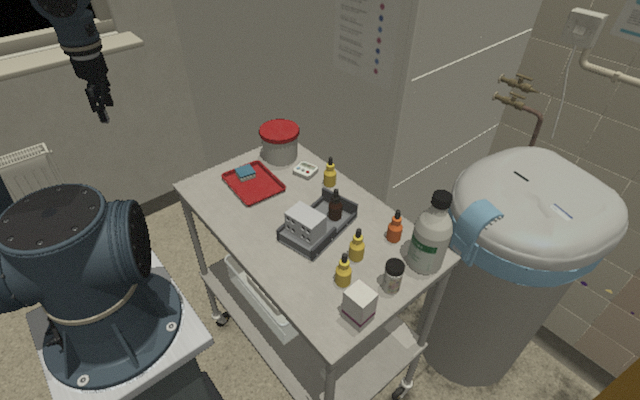

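View pics/top0.png

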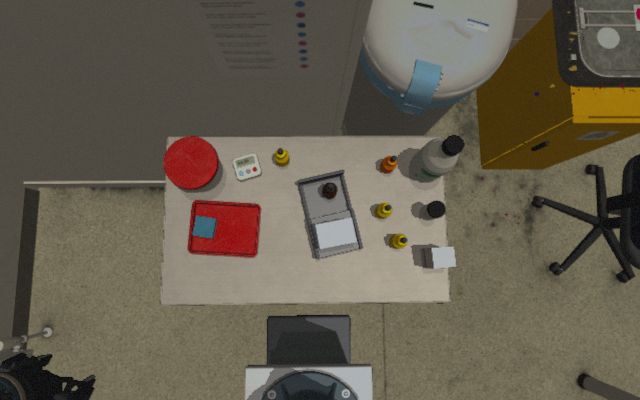

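```bash
python3 - <<'E'
import cv2
a=cv2.imread('pics/scene0.png')[140:340,220:440];b=cv2.imread('pics/top0.png')[130:280,180:460]
cv2.imwrite('pics/sc.png',cv2.resize(a,None,fx=2.9,fy=2.9,interpolation=3));cv2.imwrite('pics/tc.png',cv2.resize(b,None,fx=2.8,fy=2.8,interpolation=3))
E
```

```text
(no output)
```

View pics/sc.png

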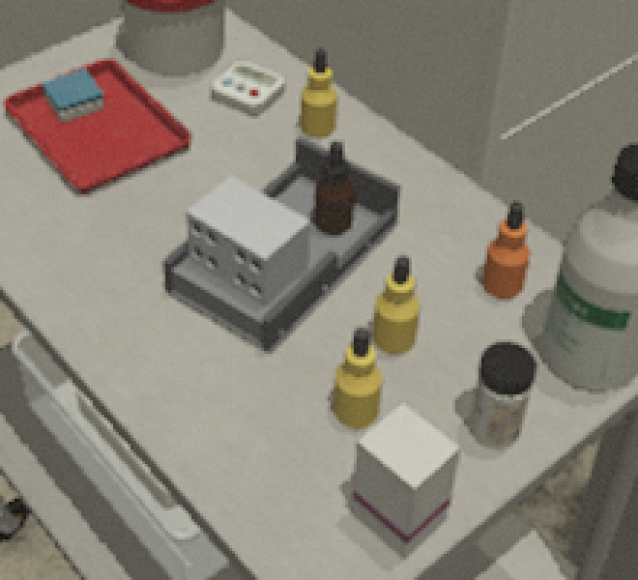

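View pics/tc.png

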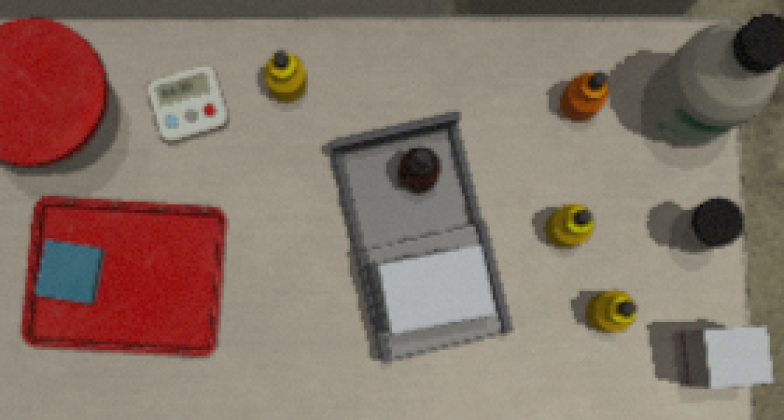

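```bash
cat > h.py <<'E'
from rig import manip
import cv2,numpy as np
np.set_printoptions(precision=4,suppress=True)
def ray(c,rc,z,p=None):
    p=p or manip.camera_params(c); K,R,t=p['intrinsics'],p['R'],np.array(p['t'])
    d=R.T@np.linalg.solve(K,[rc[1],rc[0],1.]); C=-R.T@t
    return C+d*(z-C[2])/d[2]
def proj(c,X,p=None):
    p=p or manip.camera_params(c); v=p['intrinsics']@(p['R']@np.array(X)+p['t']); return v[:2]/v[2]
def S(u,st):  # stand pt -> world
    x,y,th=st; c,s=np.cos(th),np.sin(th); return np.array([x+c*u[0]-s*u[1],y+s*u[0]+c*u[1],u[2]])
E
python3 - <<'E'
from h import *
dm=ray('top',[235.9,334.1],.033);ss=ray('top',[179.1,325.0],.006);print('deck',dm,'stop',ss,np.linalg.norm((ss-dm)[:2]),np.degrees(np.arctan2(*(ss-dm)[1::-1])))
print('deck scene',ray('scene',[230.4,304.5],.033))
print('stand',ray('top',[214.1,330.5],0.0))
print('block',ray('top',[230,335.3],.063),ray('scene',[226.3,307.5],.063))
print('bottle',ray('top',[186.1,329.4],.0575),ray('scene',[201.6,334.4],.0575))
print('tray',ray('top',[228.7,228.4],0),ray('scene',[183.3,254.2],0))
print('box',ray('top',[227.8,209.4],0),ray('scene',[172.9,248.3],0))
for n,tr,z in [('t',[[201,181],[202,260],[255,260],[256,181]],.014)]:
    pass
# block regions
for q in ['block_center','stand','bottle_center','tray','coverslip_box']:
  for c in ['top','scene']:
    if c=='top' and q=='block_center' : manip.read_camera('top'); manip.read_camera('scene')
    for i,d in enumerate(manip.silhouettes(c,q)[:5]):
        m=d['region'].astype(np.uint8); r=cv2.minAreaRect(cv2.findNonZero(m)); print(q,c,d['score'],np.round(d['rect'],0),np.round(cv2.boxPoints(r),1).tolist())
        np.save(f'pics/{q}_{c}_{i}.npy',m)
E
```

```text
deck [ 0.4741 -0.0658  0.033 ] stop [ 0.626  -0.0457  0.006 ] 0.15321612917056768 7.540800247389809
deck scene [ 0.4781 -0.0644  0.033 ]
stand [ 0.5333 -0.0593  0.    ]
block [ 0.4871 -0.067   0.063 ] [ 0.4752 -0.0807  0.063 ]
bottle [ 0.5979 -0.0543  0.0575] [ 0.5945 -0.0499  0.0575]
tray [0.497  0.2078 0.    ] [0.5032 0.2169 0.    ]
box [0.4997 0.2572 0.    ] [0.5175 0.2729 0.    ]
block_center top 0.84 [316. 218. 357. 250.] [[314.5, 224.10000610351562], [352.20001220703125, 216.10000610351562], [357.70001220703125, 242.0], [319.8999938964844, 250.0]]
block_center scene 0.93 [287. 205. 329. 245.] [[277.3999938964844, 225.60000610351562], [295.1000061035156, 196.1999969482422], [333.6000061035156, 219.39999389648438], [315.8999938964844, 248.8000030517578]]
stand top 0.68 [298. 172. 362. 258.] [[296.6000061035156, 180.39999389648438], [343.70001220703125, 169.0], [362.79998779296875, 248.0], [315.70001220703125, 259.5]]
stand scene 0.95 [275. 189. 358. 264.] [[272.0, 234.0], [329.5, 176.5], [364.0, 211.0], [306.5, 268.5]]
bottle_center top 0.78 [279. 147. 289. 164.] [[270.5, 156.5],
[... 1209 characters left out ...]
98779296875]]
tray scene 0.94 [220. 162. 286. 209.] [[220.6999969482422, 174.0], [271.0, 152.8000030517578], [287.1000061035156, 191.0], [236.8000030517578, 212.10000610351562]]
tray scene 0.4 [343. 282. 381. 335.] [[330.5, 305.5], [360.0, 276.0], [388.0, 304.0], [358.5, 333.5]]
coverslip_box top 0.83 [196. 219. 219. 238.] [[192.3000030517578, 234.6999969482422], [196.3000030517578, 214.6999969482422], [217.60000610351562, 218.89999389648438], [213.60000610351562, 238.89999389648438]]
coverslip_box scene 0.51 [236. 161. 255. 182.] [[234.1999969482422, 169.39999389648438], [249.39999389648438, 161.8000030517578], [256.3999938964844, 175.8000030517578], [241.1999969482422, 183.39999389648438]]
```

```bash
cat > fit.py <<'E'
from h import *
from scipy.optimize import least_squares
px=np.array([[297.9,182.5],[343.6,170.4],[317.5,258.6],[362.1,248.6]])
U=[[.106,.062,.051],[.106,-.062,.051],[-.1,.062,.043],[-.1,-.062,.043]]
p=manip.camera_params('top')
f=lambda s:(np.array([proj('top',S(u,s),p) for u in U])-px).ravel()
r=least_squares(f,[.524,-.06,.15]);st=r.x;print(st,np.degrees(st[2]),r.fun)
def draw(c,st,out,crop,k,im=None):
    im=cv2.imread(f'pics/{c}0.png') if im is None else im;p=manip.camera_params(c)
    x0,y0,x1,y1=crop
    im=cv2.resize(im[y0:y1,x0:x1],None,fx=k,fy=k,interpolation=3)
    def L(a,b,col):
        q=[tuple(int(v) for v in ((proj(c,S(u,st),p)-[x0,y0]+.5)*k)) for u in(a,b)];cv2.line(im,q[0],q[1],col,1,cv2.LINE_AA)
    for s in(-1,1):
        L([-.1,s*.052,.033],[0,s*.052,.033],(0,255,0));L([0,s*.052,.006],[.095,s*.052,.006],(255,0,255));L([-.1,s*.062,.043],[0,s*.062,.043],(0,255,255));L([.095,s*.052,.006],[.095,s*.052,.051],(255,255,0))
    for x,z in[(0,.033),(0,.006),(.095,.006),(.095,.051),(-.1,.033)]: L([x,-.052,z],[x,.052,z],(0,255,0))
    cv2.imwrite(out,im)
if __name__=='__main__':
    draw('top',st,'pics/ft.png',(280,150,380,270),5);draw('scene',st,'pics/fs.png',(260,170,370,280),5)
    # block top face from silhouettes
    im=cv2.imread('pics/top0.png')
    a=cv2.imread('pics/ft.png');b=cv2.imread('pics/fs.png');h=550
    cv2.imwrite('pics/f2.png',np.hstack([cv2.resize(a,(360,432)),cv2.resize(b,(432,432))]))
E
python3 fit.py
```

```text
[ 0.524  -0.0567  0.2311] 13.242399272621599 [-1.1577 -1.6251  0.547  -0.7538 -1.4329  2.0834  2.0675  0.144 ]
```

View pics/f2.png

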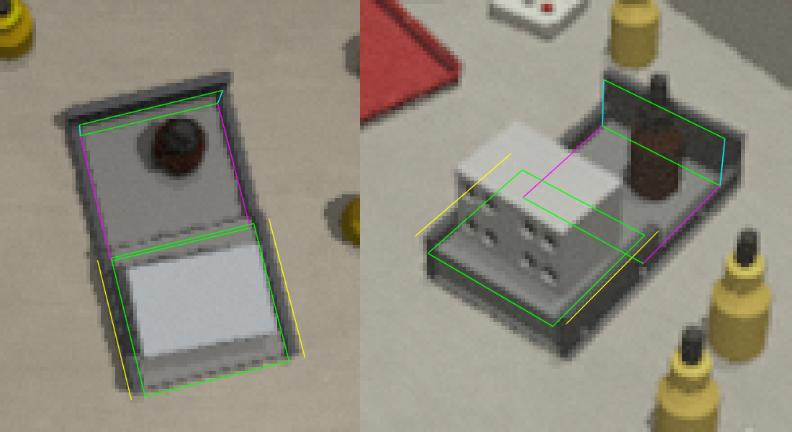

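```bash
python3 - <<'E'
s=open('fit.py').read().split('def draw')[1]
open('fit.py','w').write('''from h import *
from scipy.optimize import least_squares
O=[('top',[.106,.062,.051],[295.3,182.8]),('top',[.106,-.062,.051],[343.4,169.8]),('top',[-.1,.062,.043],[313.4,259.2]),('top',[-.1,-.062,.043],[363.4,248.7]),
('scene',[.106,.062,.051],[322.9,187.8]),('scene',[.106,-.062,.051],[357.2,204.4]),('scene',[-.1,-.062,.043],[312.2,255.2]),('scene',[-.1,.062,.043],[277.8,229.8]),('scene',[-.1,-.062,0],[312.2,261.1])]
P={c:manip.camera_params(c) for c in('top','scene')}
f=lambda s:np.concatenate([proj(c,S(u,s),P[c])-np.array(x) for c,u,x in O])
r=least_squares(f,[.524,-.06,.2],loss='soft_l1');st=r.x
print(st,np.degrees(st[2]));print(r.fun.reshape(-1,2).round(1).tolist())
def draw'''+s)
E
python3 fit.py
```

```text
[ 0.5249 -0.0556  0.2312] 13.245691290950155
[[1.0, -2.3], [0.3, -0.5], [2.2, 1.1], [0.3, -0.3], [-1.9, -1.6], [0.3, -0.6], [-0.3, -3.8], [-4.1, -0.6], [-0.3, 1.6]]
```

View pics/f2.png

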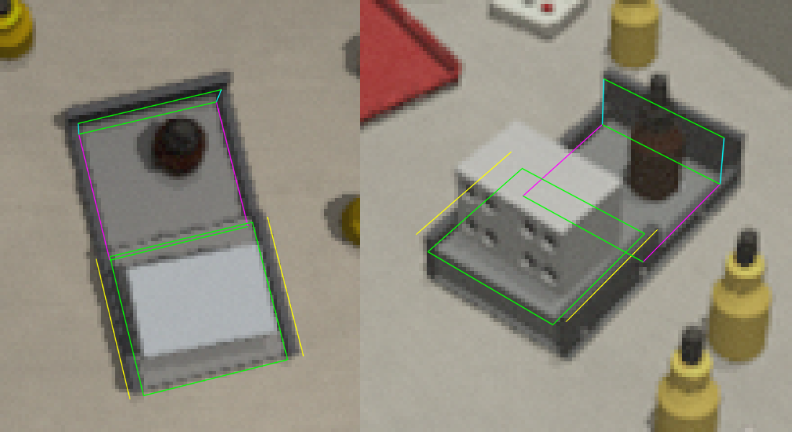

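```bash
cat >> h.py <<'E'
ST=np.array([.525,-.0556,.2312])
def plan(pos,yaw):  # yaw: world heading of tool y axis (rad), mod pi
    o=manip.get_obs();R=np.array(o['eef_rot']);d=R.T@(np.array(pos)-o['position'])
    cur=np.arctan2(R[1,1],R[0,1]); dy=(yaw-cur+np.pi/2)%np.pi-np.pi/2
    print('t %.2f'%o['time_s'],'pos',o['position'],'yaw %.3f'%cur,'gap %.4f'%o['finger_gap'],'F',np.array(o['wrist_force']).round(1),'q',np.array(o['joints']).round(2),'tilt %.4f'%R[2,2]);print('shift',d,'turn %.3f'%-dy)
YS=np.pi/2+ST[2]
E
python3 -c "
from h import *
plan([.597,-.053,.22],YS)"
```

```text
t 1.60 pos [0.2152 0.4513 0.2503] yaw 1.126 gap 0.0854 F [-0.2 -0.8 -0.2] q [ 1.13  0.21 -0.03  1.32  0.    1.57] tilt -1.0000
shift [-0.5617 -0.2909  0.0303] turn -0.676
```

Call:
play_rows:
  rows:
    - [-1,-0.56,-0.29,0,-0.676]
    - [-1,-0.56,-0.29,0,-0.676]
    - [-1,-0.56,-0.29,0,-0.676]
    - [-1,-0.56,-0.29,0,-0.676]
    - [-1,-0.56,-0.29,0,-0.676]
  squeeze: 40

```text
time_s: 2.02
position: [0.3265, 0.3053, 0.2505]
eef_rot: [[-0.994, -0.106, 0.0], [-0.106, 0.994, 0.0], [-0.0, 0.0, -1.0]]
wrist_force: [1.1, 0.1, -0.3]
finger_gap: 0.0852
```

```bash
python3 -c "
from h import *
plan([.597,-.053,.22],YS)"
```

```text
t 2.02 pos [0.3265 0.3053 0.2505] yaw 1.677 gap 0.0852 F [ 1.1  0.1 -0.3] q [ 0.75  0.1  -0.16  1.3  -0.    0.65] tilt -1.0000
shift [-0.2309 -0.385   0.0305] turn -0.125
```

Call:
play_rows:
  rows:
    - [-1,-0.231,-0.385,0.03,-0.125]
    - [-1,-0.231,-0.385,0.03,-0.125]
    - [-1,-0.231,-0.385,0.03,-0.125]
    - [-1,-0.231,-0.385,0.03,-0.125]
    - [-1,-0.231,-0.385,0.03,-0.125]

```text
time_s: 2.43
position: [0.448, 0.1442, 0.2371]
eef_rot: [[-0.973, -0.229, 0.001], [-0.229, 0.973, 0.0], [-0.001, 0.0, -1.0]]
wrist_force: [1.4, 2.1, 0.4]
finger_gap: 0.0854
```

```bash
python3 -c "
from h import *
plan([.597,-.053,.22],YS)"
```

```text
t 2.43 pos [0.448  0.1442 0.2371] yaw 1.802 gap 0.0854 F [1.4 2.1 0.4] q [ 0.31  0.15 -0.14  1.28  0.    0.08] tilt -1.0000
shift [-0.0998 -0.2262  0.0172] turn 0.000
```

Call:
play_rows:
  rows:
    - [-1,-0.1,-0.226,0.017,0]
    - [-1,-0.1,-0.226,0.017,0]
    - [-1,-0.1,-0.226,0.017,0]
    - [-1,-0.1,-0.226,0.017,0]
    - [-1,-0.1,-0.226,0.017,0]

```text
time_s: 2.85
position: [0.5732, -0.0219, 0.2229]
eef_rot: [[-0.973, -0.229, 0.001], [-0.229, 0.973, 0.0], [-0.001, 0.0, -1.0]]
wrist_force: [0.3, 1.2, 0.4]
finger_gap: 0.0856
```

```bash
python3 -c "
from h import *
plan([.597,-.053,.22],YS)"
```

```text
t 2.85 pos [ 0.5732 -0.0219  0.2229] yaw 1.802 gap 0.0856 F [0.3 1.2 0.4] q [-0.04  0.37  0.11  1.31  0.   -0.27] tilt -1.0000
shift [-0.016  -0.0357  0.0029] turn 0.000
```

Call:
play_rows:
  rows:
    - [-1,-0.016,-0.036,0.003,0]
    - [-1,-0.016,-0.036,0.003,0]
    - [-1,-0.016,-0.036,0.003,0]
    - [-1,-0.016,-0.036,0.003,0]
    - [-1,-0.016,-0.036,0.003,0]

```text
time_s: 3.27
position: [0.5966, -0.0524, 0.2202]
eef_rot: [[-0.973, -0.23, 0.001], [-0.23, 0.973, 0.001], [-0.001, 0.0, -1.0]]
wrist_force: [-0.2, 0.0, -0.1]
finger_gap: 0.0853
```

```bash
python3 -c "
from h import *
plan([.597,-.053,.22],YS)
p=manip.camera_params('wrist');print(p)
im=manip.read_camera('wrist');cv2.imwrite('pics/w1.png',im)
for q,z in(('bottle_center',.0575),('stand_stop',.006),('block_center',.063)):
  for d in manip.pinpoint('wrist',q): print(q,d['score'],d['position'],ray('wrist',d['position'],z,p))
manip.read_camera('scene')
cv2.imwrite('pics/s1.png',manip.read_camera('scene'))
"
```

```text
t 3.27 pos [ 0.5966 -0.0524  0.2202] yaw 1.803 gap 0.0853 F [-0.2  0.  -0.1] q [-0.09  0.43  0.18  1.33  0.   -0.32] tilt -1.0000
shift [-0.0003 -0.0007  0.0002] turn 0.001
{'intrinsics': array([[287.8519,   0.    , 313.5793],
       [  0.    , 287.8519, 201.8335],
       [  0.    ,   0.    ,   1.    ]]), 'R': array([[-0.2301,  0.9732,  0.0009],
       [ 0.936 ,  0.221 ,  0.2739],
       [ 0.2664,  0.0639, -0.9617]]), 't': array([ 0.187 , -0.5732,  0.1941])}
bottle_center 0.84 [283.0, 399.5] [0.6772 0.0671 0.0575]
bottle_center 0.79 [93.7, 185.1] [ 0.5325 -0.1895  0.0575]
bottle_center 0.78 [184.6, 312.9] [ 0.5895 -0.0536  0.0575]
bottle_center 0.78 [213.0, 153.3] [ 0.6573 -0.2088  0.0575]
stand_stop 0.84 [205.2, 322.3] [ 0.6231 -0.0339  0.006 ]
block_center 0.91 [64.4, 326.2] [ 0.4789 -0.0674  0.063 ]
block_center 0.4 [203.3, 319.9] [ 0.6056 -0.0425  0.063 ]
```

View pics/w1.png

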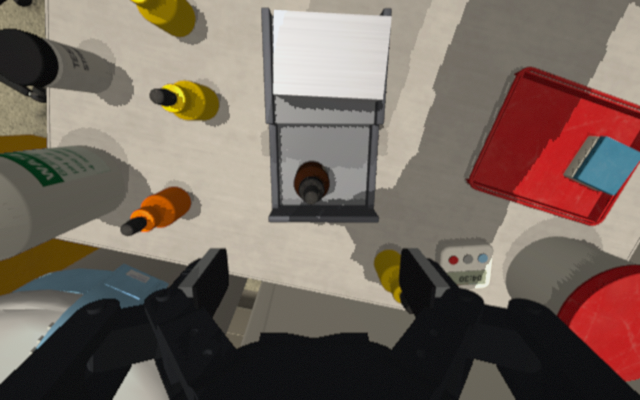

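```bash
cat > ov.py <<'E'
from h import *
def ovl(im,p,st,crop,k,out,extra=[]):
    x0,y0,x1,y1=crop
    im=cv2.resize(im[y0:y1,x0:x1],None,fx=k,fy=k,interpolation=3)
    def L(a,b,col):
        q=[tuple(int(v) for v in ((proj(None,S(u,st),p)-[x0,y0]+.5)*k)) for u in(a,b)];cv2.line(im,q[0],q[1],col,1,cv2.LINE_AA)
    for s in(-1,1):
        L([-.1,s*.052,.033],[0,s*.052,.033],(0,255,0));L([0,s*.052,.006],[.095,s*.052,.006],(255,0,255));L([.095,s*.052,.006],[.095,s*.052,.051],(255,255,0));L([0,s*.052,.022],[.095,s*.052,.022],(0,255,255))
    for x,z in[(0,.033),(0,.006),(.095,.006),(.095,.051),(-.1,.033),(.106,.051)]: L([x,-.052,z],[x,.052,z],(0,255,0))
    for a,b in extra:L(a,b,(0,0,255))
    cv2.imwrite(out,im)
def blk(x,y,th,z0=.033,dx=.06,dy=.09,h=.06):
    c,s=np.cos(th),np.sin(th);P=[]
    for u,v in((-1,-1),(1,-1),(1,1),(-1,1)):
        P.append([x+c*u*dx/2-s*v*dy/2,y+s*u*dx/2+c*v*dy/2])
    E=[]
    for i in range(4):
        a,b=P[i],P[(i+1)%4]
        E+=[([*a,z0+h],[*b,z0+h]),([*a,z0],[*b,z0])]
    return E
def circ(x,y,z,r,n=24):
    t=np.linspace(0,2*np.pi,n+1);q=[[x+r*np.cos(a),y+r*np.sin(a),z] for a in t];return list(zip(q[:-1],q[1:]))
E
python3 - <<'E'
from ov import *
p=manip.camera_params('wrist')
im=cv2.imread('pics/w1.png')
b=np.array([.5935,-.052]);d=b-ST[:2];c,s=np.cos(ST[2]),np.sin(ST[2]);bs=[c*d[0]+s*d[1],-s*d[0]+c*d[1]];print(bs)
ovl(im,p,ST,(255,0,400,230),3,'pics/w1o.png',blk(-.055,0,0)+circ(*bs,.006,.019)+circ(*bs,.075,.0125)+circ(*bs,.109,.0075))
E
```

```text
[np.float64(0.06750228502033621), np.float64(-0.012192272841160198)]
```

View pics/w1o.png

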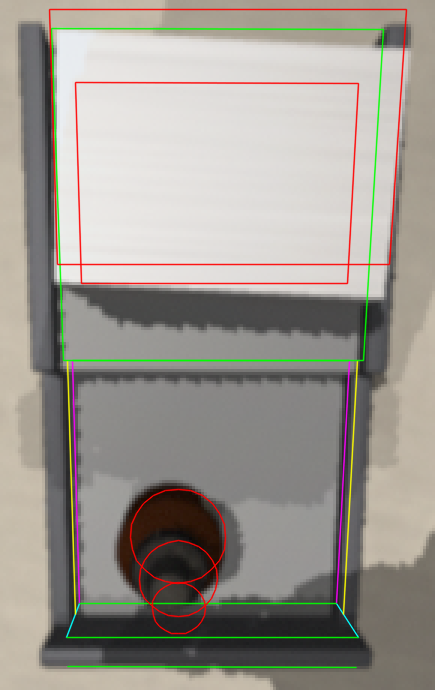

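```bash
python3 - <<'E'
from ov import *
p=manip.camera_params('wrist')
im=cv2.imread('pics/w1.png')
ovl(im,p,[.527,-.0552,.2312],(285,145,345,225),8,'pics/a.png')
st=[.527,-.0552,.2312]
b=[.0615,-.0135]
ovl(cv2.convertScaleAbs(im,alpha=2.2),p,st,(285,145,345,225),7,'pics/b.png',circ(*b,.006,.019)+circ(*b,.068,.0125)+circ(*b,.109,.0075))
a=cv2.imread('pics/b.png');c=cv2.resize(cv2.convertScaleAbs(im,alpha=2.2)[145:225,285:345],None,fx=7,fy=7,interpolation=3);cv2.imwrite('pics/b.png',cv2.resize(np.hstack([c,a]),(788,525)))
print(S([*b,0],st))
E
```

```text
[ 0.59   -0.0542  0.    ]
```

View pics/b.png

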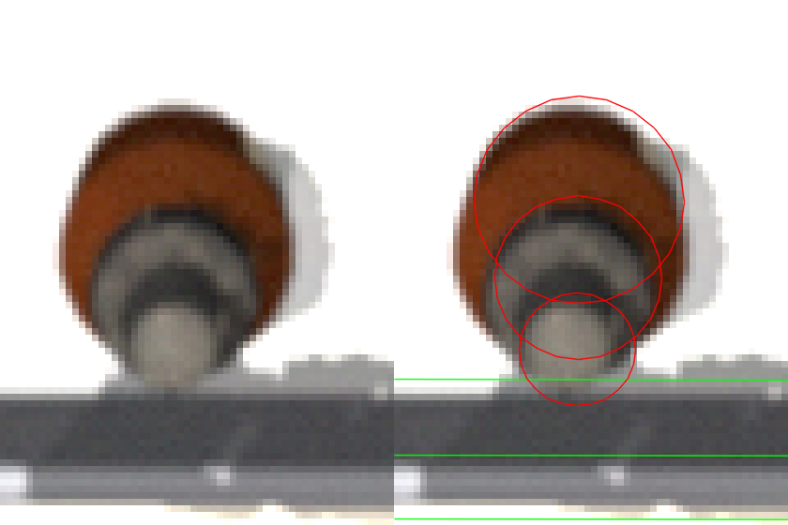

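```bash
sed -i 's/^ST=.*/ST=np.array([.527,-.0552,.2312])/' h.py; python3 -c "
from h import *
plan([.592,-.055,.075],YS)"
```

```text
t 3.57 pos [ 0.5969 -0.0527  0.2202] yaw 1.803 gap 0.0852 F [-0.2  0.   0.3] q [-0.09  0.43  0.19  1.33  0.   -0.32] tilt -1.0000
shift [ 0.0055 -0.0011  0.1452] turn 0.001
```

Call:
play_rows:
  rows:
    - [-1,0.0055,-0.001,0.04,0]
    - [-1,0.0055,-0.001,0.08,0]
    - [-1,0.0055,-0.001,0.115,0]
    - [-1,0.0055,-0.001,0.145,0]
    - [-1,0.0055,-0.001,0.145,0]

```text
time_s: 3.98
position: [0.5884, -0.0544, 0.0697]
eef_rot: [[-0.973, -0.23, -0.007], [-0.23, 0.973, 0.001], [0.006, 0.003, -1.0]]
wrist_force: [-1.5, 0.2, -0.6]
finger_gap: 0.0849
```

```bash
python3 -c "
from h import *
plan([.592,-.055,.075],YS)
cv2.imwrite('pics/w2.png',manip.read_camera('wrist'))"
```

```text
t 3.98 pos [ 0.5884 -0.0544  0.0697] yaw 1.803 gap 0.0849 F [-1.5  0.2 -0.6] q [-0.09  0.5  -0.1   0.98  0.   -0.32] tilt -1.0000
shift [-0.0033 -0.0014 -0.0053] turn 0.001
```

View pics/w2.png

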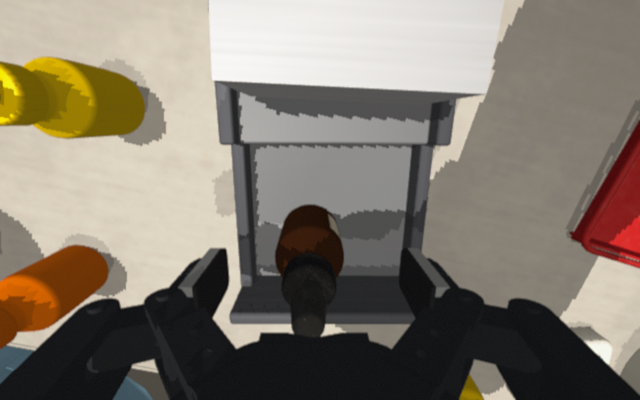

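Call:
play_rows:
  rows:
    - [-1,-0.0035,-0.0025,-0.005,0]
    - [-1,-0.0035,-0.0025,-0.005,0]
    - [1,-0.0035,-0.0025,-0.005,0]
    - [1,-0.0035,-0.0025,-0.005,0]
    - [1,-0.0035,-0.0025,-0.005,0]
  squeeze: 40

```text
time_s: 4.45
position: [0.5945, -0.0562, 0.0792]
eef_rot: [[-0.973, -0.23, -0.002], [-0.23, 0.973, 0.001], [0.002, 0.001, -1.0]]
wrist_force: [0.2, -0.6, 0.6]
finger_gap: 0.0514
```

Call:
play_rows:
  rows:
    - [1,0,0,0,0]
    - [1,0,0,0,0]
    - [1,0,0,0,0]
    - [1,0,0,0,0]
    - [1,0,0,0,0]

```text
time_s: 4.87
position: [0.5948, -0.056, 0.0798]
eef_rot: [[-0.973, -0.23, -0.001], [-0.23, 0.973, 0.001], [0.001, 0.001, -1.0]]
wrist_force: [-0.7, 2.0, 5.9]
finger_gap: 0.0235
```

```bash
python3 -c "
from h import *
plan([.592,-.055,.16],YS)
cv2.imwrite('pics/w3.png',manip.read_camera('wrist'))"
```

```text
t 4.87 pos [ 0.5948 -0.056   0.0798] yaw 1.803 gap 0.0235 F [-0.7  2.   5.9] q [-0.09  0.49 -0.07  1.    0.   -0.33] tilt -1.0000
shift [ 0.0026  0.0017 -0.0802] turn 0.001
```

View pics/w3.png

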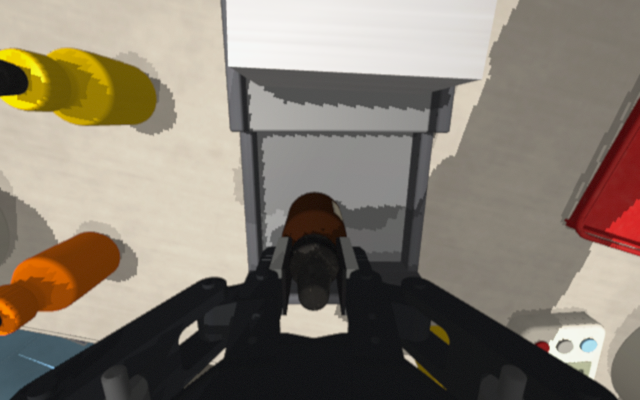

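Call:
play_rows:
  rows:
    - [1,0,0,-0.01,0]
    - [1,0,0,-0.025,0]
    - [1,0,0,-0.045,0]
    - [1,0,0,-0.07,0]
    - [1,0,0,-0.09,0]
  squeeze: 45

```text
time_s: 5.33
position: [0.5949, -0.0561, 0.172]
eef_rot: [[-0.973, -0.23, -0.0], [-0.23, 0.973, 0.001], [0.0, 0.001, -1.0]]
wrist_force: [0.6, 0.0, 0.1]
finger_gap: 0.0235
```

```bash
python3 -c "
from h import *
plan([.498,.17,.18],YS)
manip.read_camera('top');print([ (d['score'],d['position'],ray('top',d['position'],0)) for d in manip.pinpoint('top','tray')])
cv2.imwrite('pics/s3.png',manip.read_camera('scene'));cv2.imwrite('pics/w4.png',manip.read_camera('wrist'))
a=cv2.imread('pics/s3.png')[60:260,200:480];b=cv2.imread('pics/w4.png')[150:350,180:460]
cv2.imwrite('pics/c.png',cv2.resize(np.hstack([a,b]),None,fx=1.42,fy=1.42))"
```

```text
t 5.33 pos [ 0.5949 -0.0561  0.172 ] yaw 1.803 gap 0.0235 F [0.6 0.  0.1] q [-0.09  0.44  0.08  1.21  0.   -0.33] tilt -1.0000
shift [ 0.0422  0.2424 -0.0077] turn 0.001
[(0.67, [257.6, 426.3], array([ 0.4173, -0.3081,  0.    ]))]
```

View pics/c.png

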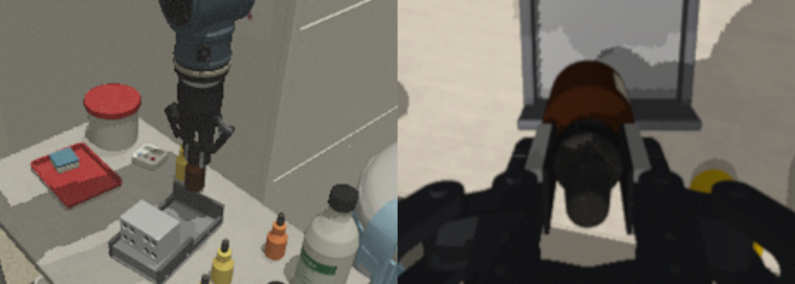

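Call:
play_rows:
  rows:
    - [1,0.003,0.018,-0.005,0]
    - [1,0.009,0.05,-0.008,0]
    - [1,0.015,0.084,-0.008,0]
    - [1,0.021,0.118,-0.008,0]
    - [1,0.026,0.15,-0.008,0]

```text
time_s: 5.95
position: [0.5337, 0.085, 0.1776]
eef_rot: [[-0.973, -0.23, -0.002], [-0.23, 0.973, 0.001], [0.001, 0.001, -1.0]]
wrist_force: [0.6, 0.6, -0.5]
finger_gap: 0.023
```

```bash
python3 -c "
from h import *
plan([.498,.17,.18],YS)"
```

```text
t 5.95 pos [0.5337 0.085  0.1776] yaw 1.803 gap 0.0230 F [ 0.6  0.6 -0.5] q [ 0.16  0.32 -0.08  1.18  0.   -0.07] tilt -1.0000
shift [ 0.0152  0.0909 -0.0023] turn 0.001
```

Call:
play_rows:
  rows:
    - [1,0.005,0.03,0,0]
    - [1,0.01,0.06,0,0]
    - [1,0.015,0.085,0,0]
    - [1,0.015,0.091,0,0]
    - [1,0.015,0.091,0,0]

```text
time_s: 6.37
position: [0.4971, 0.1714, 0.177]
eef_rot: [[-0.973, -0.232, -0.003], [-0.232, 0.973, 0.0], [0.003, 0.001, -1.0]]
wrist_force: [0.0, 0.1, -0.9]
finger_gap: 0.0231
```

```bash
python3 -c "
from h import *
p=manip.camera_params('wrist')
plan([.498,.17,.078],YS)
manip.read_camera('wrist') ; im=manip.read_camera('wrist');cv2.imwrite('pics/w5.png',im)
for q in('tray','coverslip_box'): print(q,[ (d['score'],d['position'],ray('wrist',d['position'],0,p)) for d in manip.pinpoint('wrist',q)])"
```

```text
t 6.37 pos [0.4971 0.1714 0.177 ] yaw 1.805 gap 0.0231 F [ 0.   0.1 -0.9] q [ 0.33  0.29 -0.12  1.16  0.    0.1 ] tilt -1.0000
shift [-0.0008 -0.0017  0.099 ] turn 0.003
tray [(0.84, [200.3, 354.1], array([0.4989, 0.2183, 0.    ]))]
coverslip_box [(0.78, [212.1, 397.7], array([0.5008, 0.2684, 0.    ]))]
```

View pics/w5.png

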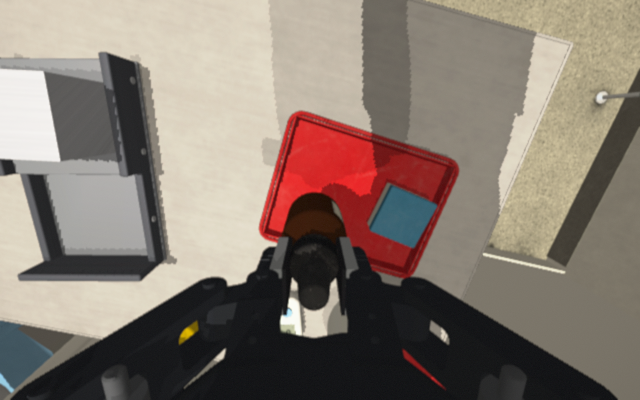

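Call:
play_rows:
  rows:
    - [1,-0.001,-0.002,0.025,0]
    - [1,-0.001,-0.002,0.055,0]
    - [1,-0.001,-0.002,0.08,0]
    - [1,-0.001,-0.002,0.092,0]
    - [1,-0.001,-0.002,0.095,0]

```text
time_s: 6.98
position: [0.4985, 0.1659, 0.0799]
eef_rot: [[-0.974, -0.227, -0.006], [-0.227, 0.974, -0.001], [0.006, 0.0, -1.0]]
wrist_force: [-1.0, 0.5, -0.7]
finger_gap: 0.0231
```

```bash
python3 -c "
from h import *
plan([.498,.17,.0758],YS)"
```

```text
t 6.98 pos [0.4985 0.1659 0.0799] yaw 1.800 gap 0.0231 F [-1.   0.5 -0.7] q [ 0.32  0.36 -0.28  0.94  0.    0.09] tilt -1.0000
shift [-0.0004  0.0041  0.0041] turn -0.002
```

Call:
play_rows:
  rows:
    - [1,0,0.002,0.001,0]
    - [1,0,0.002,0.002,0]
    - [1,0,0.002,0.003,0]
    - [1,0,0.002,0.004,0]
    - [1,0,0.002,0.004,0]

```text
time_s: 7.4
position: [0.4984, 0.1679, 0.0764]
eef_rot: [[-0.974, -0.227, -0.005], [-0.227, 0.974, -0.001], [0.005, 0.001, -1.0]]
wrist_force: [-0.1, 0.3, 0.8]
finger_gap: 0.0232
```

```bash
python3 -c "
from h import *
plan([.498,.17,.0758],YS)"
```

```text
t 7.40 pos [0.4984 0.1679 0.0764] yaw 1.800 gap 0.0232 F [-0.1  0.3  0.8] q [ 0.32  0.37 -0.28  0.93  0.    0.09] tilt -1.0000
shift [-0.0001  0.0021  0.0006] turn -0.002
```

Call:
play_rows:
  rows:
    - [1,0,0,0.001,0]
    - [1,0,0,0.002,0]
    - [1,0,0,0.003,0]
    - [1,0,0,0.003,0]
    - [1,0,0,0.003,0]

```text
time_s: 7.82
position: [0.4997, 0.1684, 0.0758]
eef_rot: [[-0.974, -0.227, -0.001], [-0.227, 0.974, 0.001], [0.001, 0.001, -1.0]]
wrist_force: [-7.4, -2.1, 31.7]
finger_gap: 0.0234
```

```bash
python3 -c "
from h import *
plan([.498,.17,.0758],YS)
cv2.imwrite('pics/s6.png',manip.read_camera('scene')[120:260,180:330]);a=cv2.imread('pics/s6.png');cv2.imwrite('pics/s6.png',cv2.resize(a,None,fx=4,fy=4,interpolation=3))"
```

```text
t 7.82 pos [0.4997 0.1684 0.0758] yaw 1.800 gap 0.0234 F [-7.4 -2.1 31.7] q [ 0.32  0.37 -0.28  0.92  0.    0.09] tilt -1.0000
shift [ 0.0013  0.0019 -0.    ] turn -0.002
```

View pics/s6.png

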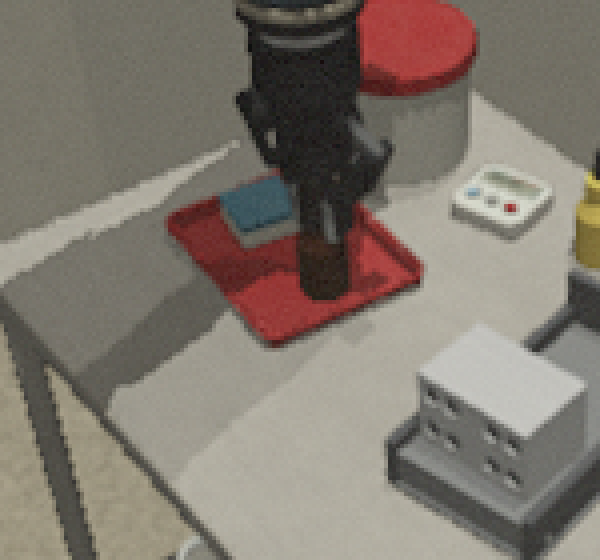

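Bottle is on the tray floor (contact at the expected height), clear of the box. Ease off and open.

Call:
play_rows:
  rows:
    - [1,0,0,0,0]
    - [1,0,0,-0.0002,0]
    - [-0.2,0,0,-0.0002,0]
    - [-0.4,0,0,-0.0002,0]
    - [-0.6,0,0,-0.0002,0]

```text
time_s: 8.28
position: [0.4995, 0.1684, 0.0758]
eef_rot: [[-0.974, -0.228, -0.002], [-0.228, 0.974, 0.001], [0.002, 0.001, -1.0]]
wrist_force: [-0.4, -0.3, 1.1]
finger_gap: 0.059
```

Call:
play_rows:
  rows:
    - [-0.8,0,0,0,0]
    - [-1,0,0,0,0]
    - [-1,0,0,-0.01,0]
    - [-1,0,0,-0.035,0]
    - [-1,0,0,-0.07,0]

```text
time_s: 8.7
position: [0.4981, 0.1678, 0.1452]
eef_rot: [[-0.974, -0.228, -0.006], [-0.228, 0.974, -0.001], [0.006, 0.0, -1.0]]
wrist_force: [0.0, 0.0, 0.4]
finger_gap: 0.0854
```

```bash
python3 -c "
from h import *
plan([.498,.17,.22],YS)
cv2.imwrite('pics/w7.png',manip.read_camera('wrist'))"
```

```text
t 8.70 pos [0.4981 0.1678 0.1452] yaw 1.800 gap 0.0854 F [0.  0.  0.4] q [ 0.32  0.31 -0.17  1.09  0.    0.09] tilt -1.0000
shift [ 0.0001  0.0022 -0.0748] turn -0.002
```

View pics/w7.png

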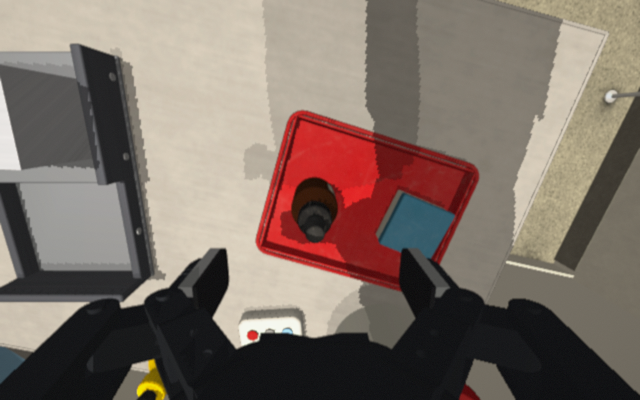

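```bash
cat >> h.py <<'E'
def W2S(w,st=ST):
    d=np.array(w[:2])-st[:2];c,s=np.cos(st[2]),np.sin(st[2]);return np.array([c*d[0]+s*d[1],-s*d[0]+c*d[1]])
E
python3 - <<'E'
from h import *
t=np.array
# w1 camera
p={'intrinsics':t([[287.8519,0,313.5793],[0,287.8519,201.8335],[0,0,1]]),'R':t([[-.2301,.9732,.0009],[.936,.221,.2739],[.2664,.0639,-.9617]]),'t':t([.187,-.5732,.1941])}
for n,x,y in[('FL',50,282),('FR',385,297),('RR',410,48),('RL',55,30)]:
    w=ray('w',[y/3-.5,255+x/3-.5],.093,p);print(n,w,W2S(w))
plan(S([-.118,0,.22],ST),YS)
E
```

```text
FL [ 0.5156 -0.106   0.093 ] [-0.0227 -0.0468]
FR [ 0.4983 -0.016   0.093 ] [-0.019   0.0447]
RR [ 0.4395 -0.0274  0.093 ] [-0.0788  0.0471]
RL [ 0.4564 -0.1162  0.093 ] [-0.0827 -0.0432]
t 8.75 pos [0.5013 0.1689 0.1533] yaw 1.800 gap 0.0854 F [2.5 1.  9.2] q [ 0.32  0.31 -0.16  1.1   0.    0.09] tilt -1.0000
shift [ 0.1437 -0.2242 -0.0676] turn -0.002
```

Call:
play_rows:
  rows:
    - [-1,0.01,-0.02,-0.05,0]
    - [-1,0.03,-0.045,-0.067,0]
    - [-0.1,0.05,-0.08,-0.067,0]
    - [-0.1,0.075,-0.115,-0.067,0]
    - [-0.1,0.095,-0.15,-0.067,0]

```text
time_s: 9.17
position: [0.4441, 0.0066, 0.2211]
eef_rot: [[-0.973, -0.229, 0.006], [-0.229, 0.974, 0.002], [-0.006, 0.001, -1.0]]
wrist_force: [0.9, -0.6, 0.3]
finger_gap: 0.0514
```

```bash
python3 - <<'E'
from h import *
plan(S([-.118,0,.17],ST),YS)
E
```

```text
t 9.17 pos [0.4441 0.0066 0.2211] yaw 1.801 gap 0.0514 F [ 0.9 -0.6  0.3] q [ 0.01  0.1  -0.24  1.22  0.   -0.22] tilt -1.0000
shift [ 0.0518 -0.0792  0.0507] turn -0.001
```

Call:
play_rows:
  rows:
    - [-0.1,0.025,-0.035,0.005,0]
    - [-0.1,0.045,-0.06,0.02,0]
    - [-0.1,0.052,-0.079,0.05,0]
    - [-0.1,0.052,-0.079,0.05,0]
    - [-0.1,0.052,-0.079,0.05,0]

```text
time_s: 9.58
position: [0.411, -0.0827, 0.1705]
eef_rot: [[-0.974, -0.226, 0.005], [-0.226, 0.974, 0.003], [-0.005, 0.002, -1.0]]
wrist_force: [0.0, 0.7, -0.1]
finger_gap: 0.047
```

```bash
python3 - <<'E'
from ov import *
plan(S([-.118,0,.062],ST),YS)
p=manip.camera_params('wrist')
im=manip.read_camera('wrist');cv2.imwrite('pics/w8.png',im)
print(W2S(manip.get_obs()['position']))
ovl(im,p,ST,(170,0,470,400),1.5,'pics/w8o.png',blk(-.051,.0005,-.04))
E
```

```text
t 9.58 pos [ 0.411  -0.0827  0.1705] yaw 1.799 gap 0.0470 F [ 0.   0.7 -0.1] q [-0.2   0.08 -0.4   1.09  0.   -0.43] tilt -1.0000
shift [-0.0007  0.      0.1085] turn -0.003
[-0.1182  0.0002]
```

View pics/w8o.png

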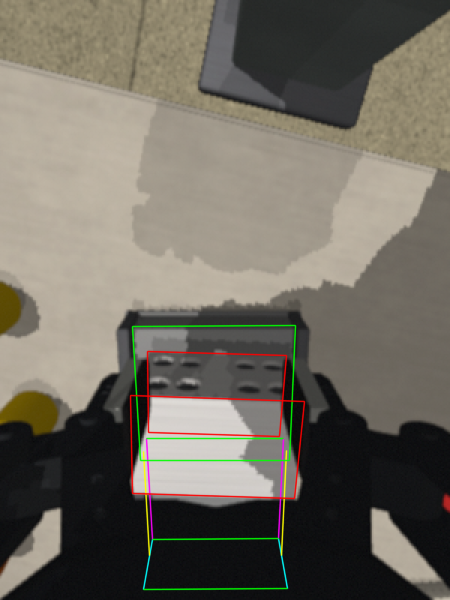

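Call:
play_rows:
  rows:
    - [-0.1,0,0,0.03,0]
    - [-0.1,0,0,0.06,0]
    - [-0.1,0,0,0.085,0]
    - [-0.1,0,0,0.1,0]
    - [-0.1,0,0,0.106,0]

```text
time_s: 10.05
position: [0.4126, -0.0807, 0.0645]
eef_rot: [[-0.973, -0.229, 0.005], [-0.229, 0.973, 0.003], [-0.005, 0.002, -1.0]]
wrist_force: [-0.6, 0.5, -1.0]
finger_gap: 0.047
```

```bash
python3 - <<'E'
from ov import *
plan(S([-.096,0,.062],ST),YS)
print(W2S(manip.get_obs()['position']))
im=manip.read_camera('scene')[150:290,230:400];cv2.imwrite('pics/s9.png',cv2.resize(im,None,fx=4,fy=4,interpolation=3))
E
```

```text
t 10.05 pos [ 0.4126 -0.0807  0.0645] yaw 1.802 gap 0.0470 F [-0.6  0.5 -1. ] q [-0.2   0.18 -0.58  0.81  0.   -0.43] tilt -1.0000
shift [-0.0212 -0.0014  0.0026] turn 0.000
[-0.1172  0.0013]
```

View pics/s9.png

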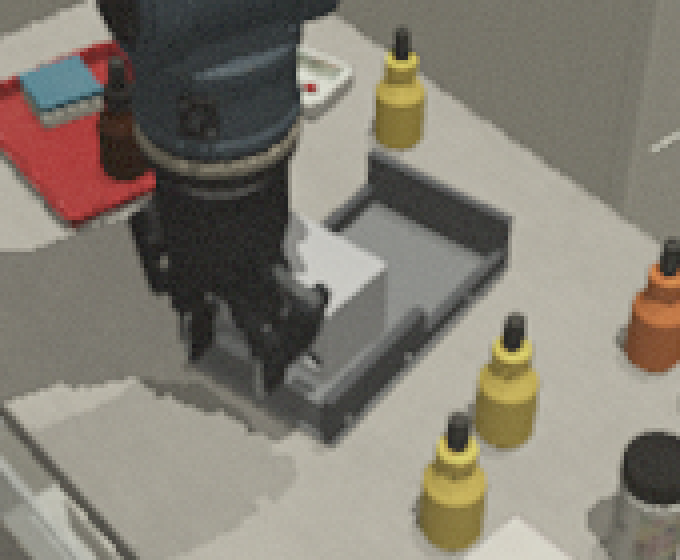

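Call:
play_rows:
  rows:
    - [-0.1,-0.007,-0.0014,0.0015,0]
    - [-0.1,-0.014,-0.0014,0.0015,0]
    - [-0.1,-0.021,-0.0014,0.0015,0]
    - [-0.1,-0.028,-0.0014,0.0015,0]
    - [-0.1,-0.035,-0.0014,0.0015,0]

```text
time_s: 10.52
position: [0.4475, -0.0741, 0.0638]
eef_rot: [[-0.973, -0.229, 0.004], [-0.229, 0.973, 0.002], [-0.005, 0.001, -1.0]]
wrist_force: [-8.5, -2.5, 5.1]
finger_gap: 0.0471
```

```bash
python3 - <<'E'
from ov import *
plan(S([-.055,0,.062],ST),YS)
print(W2S(manip.get_obs()['position']))
E
```

```text
t 10.52 pos [ 0.4475 -0.0741  0.0638] yaw 1.802 gap 0.0471 F [-8.5 -2.5  5.1] q [-0.17  0.24 -0.5   0.83  0.   -0.4 ] tilt -1.0000
shift [-0.0267  0.0002  0.0019] turn -0.000
[-0.0817 -0.0002]
```

Call:
play_rows:
  rows:
    - [-0.1,-0.007,0,0.001,0]
    - [-0.1,-0.013,0,0.001,0]
    - [-0.1,-0.019,0,0.001,0]
    - [-0.1,-0.025,0,0.001,0]
    - [-0.1,-0.029,0,0.001,0]

```text
time_s: 10.93
position: [0.4765, -0.0673, 0.0631]
eef_rot: [[-0.973, -0.229, 0.004], [-0.229, 0.973, 0.002], [-0.005, 0.001, -1.0]]
wrist_force: [-5.2, -1.4, -0.8]
finger_gap: 0.0469
```

```bash
python3 - <<'E'
from ov import *
plan(S([-.055,0,.062],ST),YS)
print(W2S(manip.get_obs()['position']))
im=manip.read_camera('scene')[150:290,230:400];cv2.imwrite('pics/s10.png',cv2.resize(im,None,fx=4,fy=4,interpolation=3))
E
```

```text
t 10.93 pos [ 0.4765 -0.0673  0.0631] yaw 1.802 gap 0.0469 F [-5.2 -1.4 -0.8] q [-0.14  0.29 -0.43  0.85  0.   -0.37] tilt -1.0000
shift [0.0031 0.0002 0.0011] turn 0.000
[-0.0519 -0.0002]
```

View pics/s10.png

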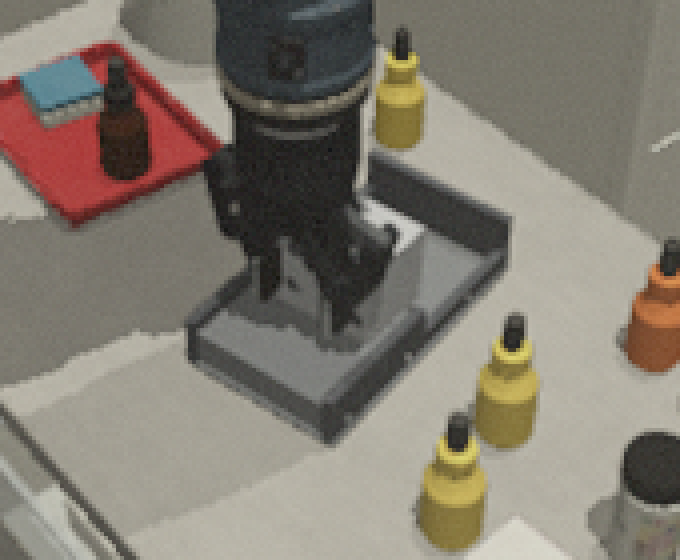

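Sliding nicely. Now slow through the tipping point.

Call:
play_rows:
  rows:
    - [-0.1,-0.003,0,0,0]
    - [-0.1,-0.006,0,0,0]
    - [-0.1,-0.009,0,0,0]
    - [-0.1,-0.012,0,0,0]
    - [-0.1,-0.013,0,0,0]

```text
time_s: 11.4
position: [0.4899, -0.0642, 0.0634]
eef_rot: [[-0.973, -0.229, 0.005], [-0.229, 0.973, 0.002], [-0.005, 0.001, -1.0]]
wrist_force: [-6.5, -1.3, 5.2]
finger_gap: 0.0468
```

```bash
python3 - <<'E'
from ov import *
plan(S([-.055,0,.062],ST),YS)
print(W2S(manip.get_obs()['position']))
im=manip.read_camera('scene')[150:290,230:400];cv2.imwrite('pics/s11.png',cv2.resize(im,None,fx=4,fy=4,interpolation=3))
E
```

```text
t 11.40 pos [ 0.4899 -0.0642  0.0634] yaw 1.802 gap 0.0468 F [-6.5 -1.3  5.2] q [-0.13  0.32 -0.39  0.86  0.   -0.36] tilt -1.0000
shift [0.0168 0.0003 0.0013] turn 0.000
[-0.0382 -0.0003]
```

View pics/s11.png

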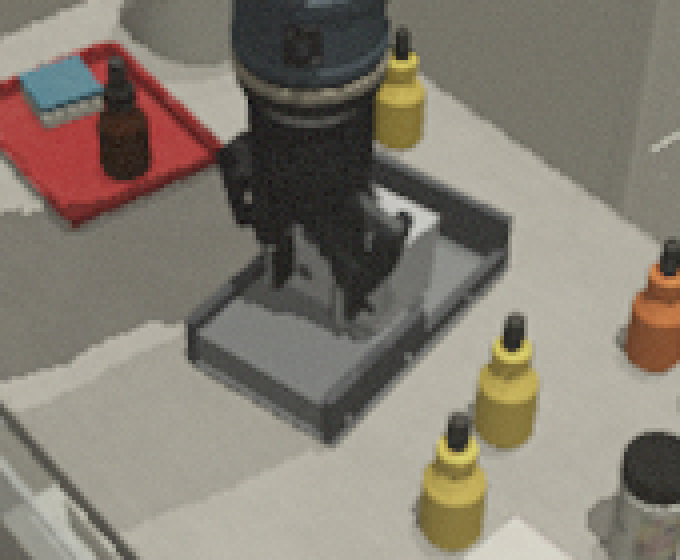

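Call:
play_rows:
  rows:
    - [-0.1,-0.002,0,0,0]
    - [-0.1,-0.004,0,0,0]
    - [-0.1,-0.006,0,0,0]
    - [-0.1,-0.008,0,0,0]
    - [-0.1,-0.008,0,0,0]

```text
time_s: 11.87
position: [0.4985, -0.0624, 0.0639]
eef_rot: [[-0.973, -0.229, 0.006], [-0.229, 0.973, 0.002], [-0.006, 0.001, -1.0]]
wrist_force: [-0.3, -0.3, -0.6]
finger_gap: 0.0472
```

```bash
python3 - <<'E'
from ov import *
plan(S([-.055,0,.062],ST),YS)
print(W2S(manip.get_obs()['position']))
im=manip.read_camera('scene')[150:290,230:400];cv2.imwrite('pics/s12.png',cv2.resize(im,None,fx=4,fy=4,interpolation=3))
E
```

```text
t 11.87 pos [ 0.4985 -0.0624  0.0639] yaw 1.802 gap 0.0472 F [-0.3 -0.3 -0.6] q [-0.13  0.33 -0.37  0.86  0.   -0.36] tilt -1.0000
shift [0.0256 0.0005 0.0017] turn 0.000
[-0.0294 -0.0005]
```

View pics/s12.png

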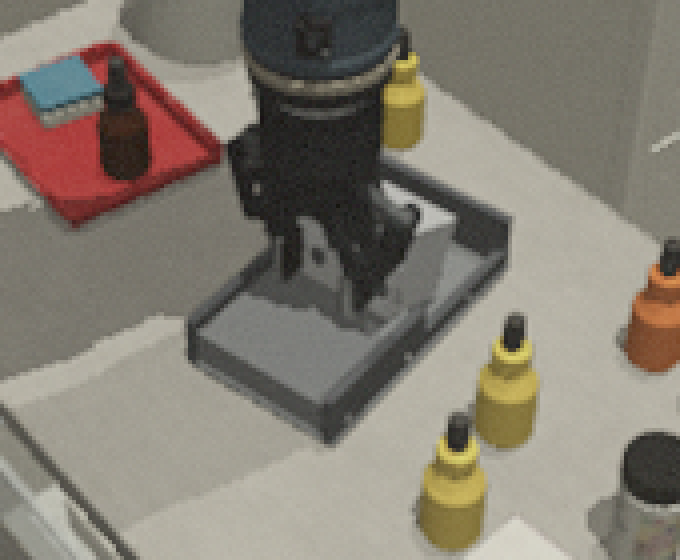

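Call:
play_rows:
  rows:
    - [-0.1,0,0,0,0]
    - [-0.1,0,0,0,0]
    - [-0.1,0,0,0,0]
    - [-0.1,0,0,0,0]
    - [-0.1,0,0,0,0]

```text
time_s: 12.33
position: [0.4986, -0.0623, 0.0638]
eef_rot: [[-0.973, -0.229, 0.006], [-0.229, 0.973, 0.002], [-0.007, 0.001, -1.0]]
wrist_force: [-0.5, 0.7, -1.5]
finger_gap: 0.0469
```

```bash
python3 - <<'E'
from ov import *
plan(S([-.055,0,.062],ST),YS)
im=manip.read_camera('scene')[150:290,230:400];cv2.imwrite('pics/s13.png',cv2.resize(im,None,fx=4,fy=4,interpolation=3))
cv2.imwrite('pics/w13.png',manip.read_camera('wrist'))
E
```

```text
t 12.33 pos [ 0.4986 -0.0623  0.0638] yaw 1.802 gap 0.0469 F [-0.5  0.7 -1.5] q [-0.13  0.33 -0.37  0.86  0.   -0.36] tilt -1.0000
shift [0.0257 0.0004 0.0017] turn 0.000
```

View pics/s13.png

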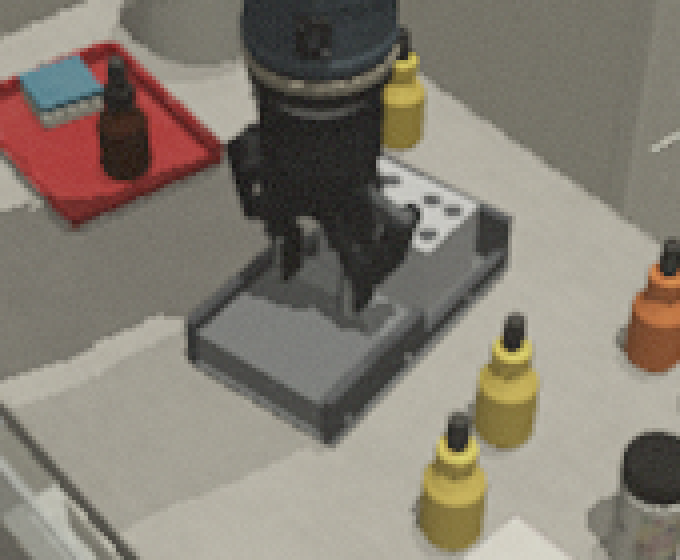

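View pics/w13.png

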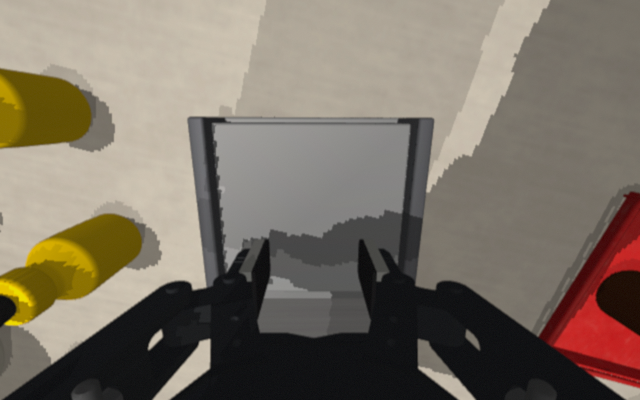

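Call:
play_rows:
  rows:
    - [-0.1,0,0,0.005,0]
    - [-0.1,-0.008,0,0.005,0]
    - [-0.1,-0.016,0,0.005,0]
    - [-0.1,-0.024,0,0.005,0]
    - [-0.1,-0.032,0,0.005,0]

```text
time_s: 12.85
position: [0.5309, -0.0547, 0.0591]
eef_rot: [[-0.973, -0.23, 0.007], [-0.229, 0.973, 0.002], [-0.007, 0.001, -1.0]]
wrist_force: [0.7, -0.2, 0.9]
finger_gap: 0.0467
```

```bash
python3 - <<'E'
from ov import *
plan(S([.024,0,.058],ST),YS)
print(W2S(manip.get_obs()['position']))
im=manip.read_camera('scene')[150:290,230:400];cv2.imwrite('pics/s14.png',cv2.resize(im,None,fx=4,fy=4,interpolation=3))
E
```

```text
t 12.85 pos [ 0.5309 -0.0547  0.0591] yaw 1.802 gap 0.0467 F [ 0.7 -0.2  0.9] q [-0.1   0.39 -0.3   0.88  0.   -0.34] tilt -1.0000
shift [-0.0201  0.0004  0.0012] turn 0.000
[ 0.0039 -0.0004]
```

View pics/s14.png

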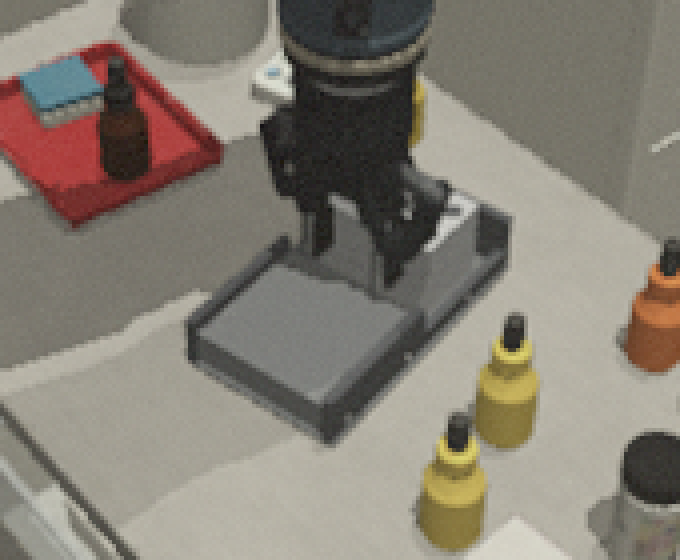

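Call:
play_rows:
  rows:
    - [-0.1,-0.004,0,0,0]
    - [-0.1,-0.008,0,0,0]
    - [-0.1,-0.012,0,0,0]
    - [-0.1,-0.015,0,0,0]
    - [-0.1,-0.017,0,0,0]

```text
time_s: 13.32
position: [0.5476, -0.0508, 0.0591]
eef_rot: [[-0.973, -0.23, 0.005], [-0.229, 0.973, 0.002], [-0.005, 0.0, -1.0]]
wrist_force: [-11.7, -2.3, 8.6]
finger_gap: 0.0472
```

Call:
play_rows:
  rows:
    - [-0.1,-0.001,0,0,0]
    - [-0.1,-0.002,0,0,0]
    - [-0.1,-0.003,0,0,0]
    - [-0.1,-0.003,0,0,0]
    - [-0.1,-0.003,0,0,0]

```text
time_s: 13.73
position: [0.5493, -0.0503, 0.059]
eef_rot: [[-0.973, -0.229, 0.002], [-0.229, 0.973, 0.001], [-0.003, 0.0, -1.0]]
wrist_force: [-9.8, -2.4, 7.5]
finger_gap: 0.0468
```

```bash
python3 - <<'E'
from ov import *
plan(S([.024,0,.058],ST),YS)
print(W2S(manip.get_obs()['position']))
im=manip.read_camera('scene')[150:290,230:400];cv2.imwrite('pics/s15.png',cv2.resize(im,None,fx=4,fy=4,interpolation=3))
E
```

```text
t 13.73 pos [ 0.5493 -0.0503  0.059 ] yaw 1.802 gap 0.0468 F [-9.8 -2.4  7.5] q [-0.09  0.43 -0.24  0.9   0.   -0.32] tilt -1.0000
shift [-0.0012  0.0004  0.001 ] turn 0.000
[ 0.0228 -0.0004]
```

View pics/s15.png

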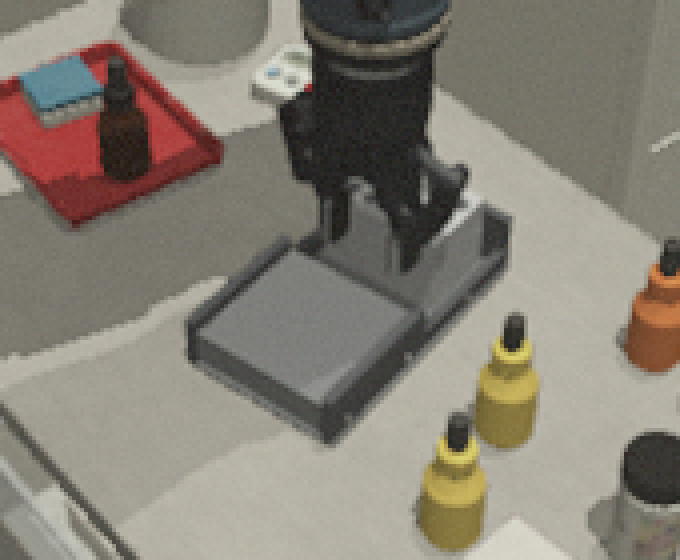

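Call:
play_rows:
  rows:
    - [-0.1,-0.002,0,0,0]
    - [-0.1,-0.003,0,0,0]
    - [-0.1,-0.004,0,0,0]
    - [-0.1,-0.004,0,0,0]
    - [-0.1,-0.004,0,0,0]

```text
time_s: 14.2
position: [0.552, -0.0496, 0.0589]
eef_rot: [[-0.973, -0.229, 0.0], [-0.229, 0.973, 0.001], [-0.0, 0.0, -1.0]]
wrist_force: [-9.4, -3.0, 7.8]
finger_gap: 0.047
```

Call:
play_rows:
  rows:
    - [-0.1,-0.002,0,0,0]
    - [-0.1,-0.003,0,0,0]
    - [-0.1,-0.004,0,0,0]
    - [-0.1,-0.004,0,0,0]
    - [-0.1,-0.004,0,0,0]

```text
time_s: 14.62
position: [0.5534, -0.0492, 0.0587]
eef_rot: [[-0.974, -0.228, -0.004], [-0.228, 0.974, -0.001], [0.004, 0.0, -1.0]]
wrist_force: [-20.0, -3.9, 14.8]
finger_gap: 0.0472
```

```bash
python3 - <<'E'
from ov import *
plan(S([.024,0,.058],ST),YS)
print(W2S(manip.get_obs()['position']))
E
```

```text
t 14.62 pos [ 0.5534 -0.0492  0.0587] yaw 1.801 gap 0.0472 F [-20.   -3.9  14.8] q [-0.09  0.44 -0.22  0.92 -0.   -0.32] tilt -1.0000
shift [0.0031 0.0003 0.0007] turn -0.001
[ 0.0271 -0.0003]
```

Call:
play_rows:
  rows:
    - [-0.1,-0.001,0,0,0]
    - [-0.1,-0.002,0,0,0]
    - [-0.1,-0.002,0,0,0]
    - [-0.1,-0.002,0,0,0]
    - [-0.1,-0.002,0,0,0]

```text
time_s: 15.03
position: [0.5534, -0.0492, 0.0585]
eef_rot: [[-0.974, -0.228, -0.008], [-0.228, 0.974, -0.001], [0.008, 0.0, -1.0]]
wrist_force: [-15.3, -3.9, 12.1]
finger_gap: 0.047
```

```bash
python3 - <<'E'
from ov import *
plan(S([.024,0,.058],ST),YS)
print(W2S(manip.get_obs()['position']))
E
```

```text
t 15.03 pos [ 0.5534 -0.0492  0.0585] yaw 1.800 gap 0.0470 F [-15.3  -3.9  12.1] q [-0.09  0.44 -0.22  0.92 -0.   -0.32] tilt -1.0000
shift [0.0031 0.0002 0.0006] turn -0.002
[ 0.0271 -0.0002]
```

Stopped dead under ~15–20 N: home. Back off, lift, and look.

Call:
play_rows:
  rows:
    - [-0.1,0.006,0,0,0]
    - [-0.1,0.02,0,0,0]
    - [-0.1,0.04,0,-0.02,0]
    - [-0.1,0.06,0,-0.05,0]
    - [-0.1,0.06,0,-0.09,0]

```text
time_s: 15.45
position: [0.4909, -0.0629, 0.1478]
eef_rot: [[-0.974, -0.227, -0.015], [-0.227, 0.974, -0.001], [0.014, 0.002, -1.0]]
wrist_force: [2.2, -0.6, 0.2]
finger_gap: 0.047
```

Call:
play_rows:
  rows:
    - [-0.1,0,0,-0.03,0]
    - [-0.1,0,0,-0.06,0]
    - [-0.1,-0.04,0,-0.08,0]
    - [-0.1,-0.08,0,-0.08,0]
    - [-0.1,-0.08,0,-0.08,0]

```text
time_s: 15.87
position: [0.5754, -0.0435, 0.2262]
eef_rot: [[-0.974, -0.228, -0.012], [-0.228, 0.974, -0.0], [0.012, 0.002, -1.0]]
wrist_force: [0.5, -0.3, -0.4]
finger_gap: 0.0466
```

```bash
python3 - <<'E'
from ov import *
plan(S([.024,0,.058],ST),YS)
p=manip.camera_params('wrist')
im=manip.read_camera('wrist');s=manip.read_camera('scene')
cv2.imwrite('pics/w16.png',im)
cv2.imwrite('pics/w16c.png',cv2.resize(im[100:400,200:440],None,fx=2,fy=2,interpolation=3))
cv2.imwrite('pics/s16.png',cv2.resize(s[140:290,210:400],None,fx=4,fy=4,interpolation=3))
E
```

```text
t 15.87 pos [ 0.5754 -0.0435  0.2262] yaw 1.801 gap 0.0466 F [ 0.5 -0.3 -0.4] q [-0.07  0.39  0.15  1.34 -0.   -0.3 ] tilt -0.9999
shift [ 0.0238 -0.0007  0.1685] turn -0.001
```

View pics/w16.png

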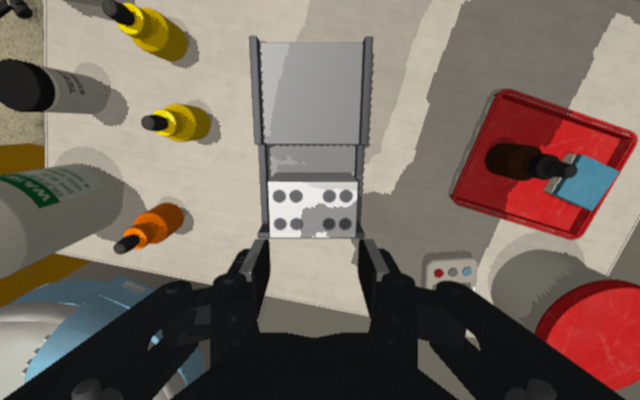

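View pics/s16.png

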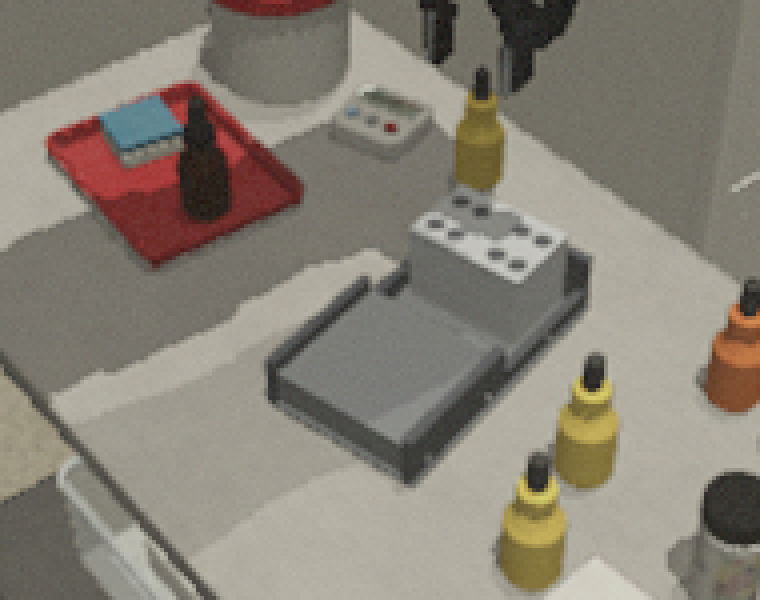

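Call:
play_rows:
  rows:
    - [-0.1,0.04,0.02,0,0]
    - [-0.1,0.08,0.05,0,0]
    - [-0.1,0.12,0.08,0,0]
    - [-0.1,0.16,0.1,0,0]
    - [-0.1,0.2,0.12,0,0]

```text
time_s: 16.38
position: [0.3698, 0.021, 0.2281]
eef_rot: [[-0.974, -0.228, -0.016], [-0.228, 0.974, -0.001], [0.016, 0.003, -1.0]]
wrist_force: [0.4, 0.2, 1.4]
finger_gap: 0.0469
```

Call:
play_rows:
  rows:
    - [-0.1,0,0.04,0,0]
    - [-0.1,0,0.08,0,0]
    - [-0.1,0,0.12,0,0]
    - [-0.1,0,0.16,0,0]
    - [-0.1,0,0.16,0,0]

```text
time_s: 16.8
position: [0.3307, 0.1816, 0.2286]
eef_rot: [[-0.972, -0.234, -0.016], [-0.234, 0.972, 0.001], [0.015, 0.005, -1.0]]
wrist_force: [-0.6, -1.5, -0.0]
finger_gap: 0.0469
```

```bash
python3 - <<'E'
from ov import *
o=manip.get_obs();print(o['time_s'],o['position'])
t=manip.read_camera('top');s=manip.read_camera('scene')
B=blk(.065,0,0,z0=.006)
ovl(t,manip.camera_params('top'),ST,(280,140,380,270),4.5,'pics/t17.png',[])
ovl(s,manip.camera_params('scene'),ST,(265,165,365,280),4.5,'pics/s17.png',B)
cv2.imwrite('pics/t17r.png',cv2.resize(t[140:270,280:380],None,fx=4.5,fy=4.5,interpolation=3))
cv2.imwrite('pics/x17.png',cv2.resize(np.hstack([cv2.imread('pics/t17.png'),cv2.imread('pics/t17r.png')]),(800,520)))
cv2.imwrite('pics/t17f.png',t)
E
```

```text
16.8 [0.3307 0.1816 0.2286]
```

View pics/x17.png

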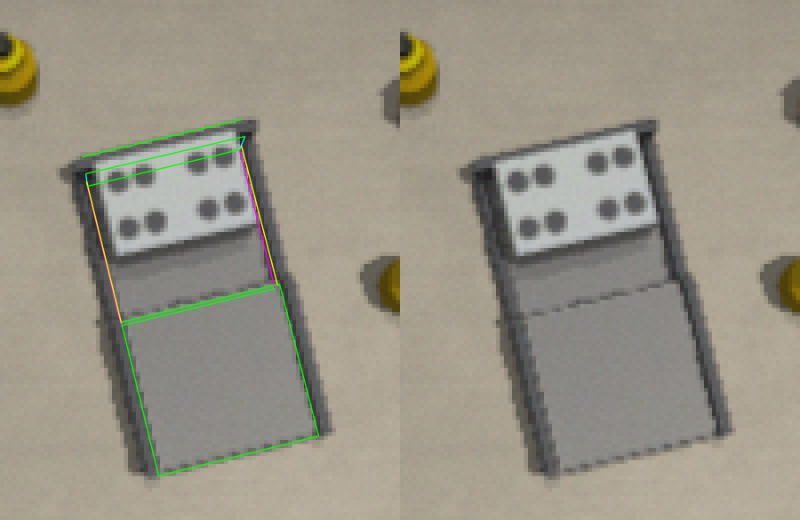

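View pics/t17f.png

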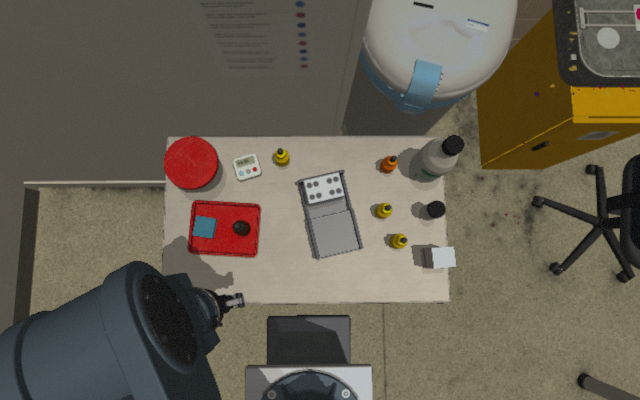

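View pics/s17.png

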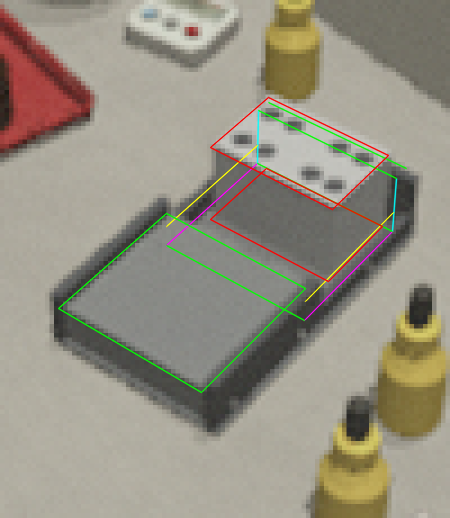

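```bash
python3 -c "
from rig import manip
print(manip.hand_in(), manip.get_obs()['time_s'])"
```

```text
the job is handed in; nothing more can be done
the job is handed in; nothing more can be done
```

The job is done and handed in at about 17 s of the 62 s allowed; the hand-in reports no verdict.

- **Bottle:** I gripped the brown dropper bottle by its cap on the landing. I carried it upright and stood it in the free -y half of the tray. The last pictures show it upright and clear of the small box.
- **Block:** I pushed the block over the step without gripping it. It tumbled once and landed wells up. I then pushed it against the end stop until it stopped moving under about 15–20 N, and the force stayed well below the limits.
- **Last checks:** The final top and scene pictures show the block flat, wells up and flush against the stop. The other things appear unmoved, and the arm is parked clear of everything.

**Disagreements:** The stand and bottle positions differed by a few millimetres between cameras. The network's point for the end stop was about 1 cm off my fitted position. The block stopped about 3 mm further along than my fit of the stand predicted. I relied on the contact force and the pictures for "fully home" rather than on the computed position.

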